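# Wedge the anvil carrier into its tapered dovetail mount and load the V anvil

## Task

Set up the sample rest on the bench: lay the steel anvil carrier on the run-in of the dovetail mount, narrow end towards the rails, and slide it in between the rails until it wedges tight and stays so when let go. How far it goes in depends on how the gib is set today, so feel for it: a firm push of about 15 newtons is right, never force it. Then stand the V anvil with its shank in the carrier's bore, flange flat on the collar, and leave the other things on the bench where they are.

Things in the scene. Friction and masses are not known exactly. Their poses are not given: they have to be found in the camera images.
- mount: Dovetail mount, bolted down: grey plate 200 x 112 x 14 mm, x from -85 to +115 mm. x axis = sliding-in direction, z up; origin on the bench. On it two rails with undercut 60 degree flanks, from x = -15 mm (mouth) to +100 mm, tops 28 mm over the bench: at -y a fixed one, straight along x, at +y the gib. From x = -85 to -15 mm the steel floor is open from above (run-in).
- way_mouth (a point): Point on the floor of the way (14 mm over the bench), in the plane of its mouth; axes as the mount. A carrier against the fixed rail has its middle at y = 0 here and its x axis along this x. At the mouth the way is 3 to 8 mm wider than the carrier's nose, all on the +y side; besides, the first 8 mm flare by 3 mm a side.
- run_in (a point): Point on the floor of the run-in where the carrier's middle belongs when it is laid down: x axis as the mount, 42 mm before the mouth (nose then 12 mm before it), 1 mm to +y of the fixed rail's line. Once between the rails, the carrier cannot be lifted out, only slid.
- gib: Gib: dark strip, the way's +y rail; its flank closes in by 5 degrees towards +x. Set by screws 0 to 5.2 mm inwards, differently each run, with stiff spring washers behind; its pose here does not show the setting. The carrier binds with its nose 35 to 95 mm past the mouth, then needs 5 to 9 N more push a mm. It locks itself: 15 N of push leaves 12 to 27 N on the gib (tight: over 10 N; forced: over 35 N, a push of 22 N or more).
- carrier_mid (a point): Point on the carrier's bore axis, 17.5 mm over its underside; x axis points to its nose (narrow end), z up. The collar to hold or push it by is centred on this axis: 34 mm wide, from 15 to 35 mm over the underside; its bore is 25.4 mm wide, 20 mm deep.
- carrier: Anvil carrier: loose steel block, about 0.42 kg, 35 mm tall, flat on the bench left of the mount; origin under carrier_mid. Its lower 15 mm are a dovetail, 60 mm long (x = -30 to +30), widest at the foot: y from -26 mm (straight flank) to +26 mm at the nose, +31 mm at the tail (5 degree taper). On it stands a round dark collar.
- anvil_mid (a point): Point on the V anvil's axis, 23.5 mm over its underside, half-way up. When the anvil is seated in the carrier, this point is 25 mm above carrier_mid.
- v_anvil: V anvil: black, 47 mm tall, 0.22 kg, standing on its shank on the bench; origin under its centre. Shank 22 mm thick, 16 mm long; round flange 41 mm wide from 16 to 33 mm up; above it two prongs with a V between them, no wider than the flange.
- spot_anvil: spot anvil: grey steel, 39 mm flange and a small raised cone on top, 40 mm tall, 20 mm shank; stands on its shank beside the V anvil (the two trade places from run to run). Bystander; origin under its centre
- rod_sample: plain steel rod sample, 18 mm thick, 42 mm tall, standing. Bystander; origin under its centre
- loupe: black stand loupe, 39 mm wide, 32 mm tall. Bystander; origin under its centre
- marker: white pen with a red cap, 135 mm long, lying. Bystander
- caliper: steel caliper, 233 mm long, lying flat. Bystander
- weight_0: brass check weight, 38 mm wide, 28 mm tall. Bystander
- weight_1: brass check weight, 30 mm wide, 26 mm tall. Bystander
Mind the look-alikes: they are no part of the job. Leave any blue or red look-alike of the v_anvil alone.

How it is judged:
On the way:
1. the carrier is wedged tight in the way and let go of, the V anvil not yet on it (contact force between carrier and gib above 10 N and x of carrier_mid in the frame of way_mouth above 0.002 m and y of carrier_mid in the frame of way_mouth between -0.003 and 0.003 m and z of carrier_mid in the frame of way_mouth between 0.0155 and 0.0195 m and angle between the x axis of carrier_mid and the x axis of way_mouth, either way round below 0.04 rad and contact force between the fingers and carrier below 0.1 N and horizontal distance between anvil_mid and carrier_mid above 0.03 m), for 0.2 s.
At the end, for the whole second after the job is handed in: Carrier in the way, nose 32 mm or more past the mouth, flat (2 mm), against the fixed rail (3 mm), straight (0.04 rad), released and still wedged (gib presses with over 10 N). V anvil in its bore: axes within 4 mm, seated to 2.5 mm, upright to 0.06 rad, released, at rest (contact force between carrier and gib above 10 N and x of carrier_mid in the frame of way_mouth above 0.002 m and y of carrier_mid in the frame of way_mouth between -0.003 and 0.003 m and z of carrier_mid in the frame of way_mouth between 0.0155 and 0.0195 m and angle between the x axis of carrier_mid and the x axis of way_mouth, either way round below 0.04 rad and contact force between the fingers and carrier below 0.1 N and horizontal distance between anvil_mid and carrier_mid below 0.004 m and z of anvil_mid in the frame of carrier_mid between 0.0225 and 0.0275 m and angle between anvil_mid's own z axis and vertical below 0.06 rad and contact force between the fingers and v_anvil below 0.1 N and linear speed of v_anvil below 0.02 m/s and linear speed of carrier below 0.01 m/s); the robot touches nothing.
It fails at once if the carrier is forced: carrier and gib press on each other with more than 35 N (contact force between carrier and gib above 35 N).
It fails at once if a bystander is moved by more than 25 mm (distance of any of spot_anvil, rod_sample, loupe, marker, caliper, weight_0, weight_1 from where it was at the start of the episode above 0.025 m).
It also fails if it takes over 64 s, if anything falls off the work surface, if the arm or the gripper's body presses on something with over 40 N, if the wrist force passes 120 N, or if a joint passes its speed limit or range.

## Robot

A 6-joint arm with a two-finger parallel gripper is mounted at the origin on a cart in front of the work surface, level with it; the furniture and walls round the work are solid. World frame = base frame: x ahead of the robot, y to its left, z up, the work surface at z = 0. Lengths are in m, angles in rad, forces in N, time in s.
With the tool pointing down it reaches from about 0.275 to 0.825 m from the base axis. Payload 4.9 kg.
Tool frame: the origin (TCP) lies midway between the tips of the shut fingers; the grasp point (between the pads) lies 19 mm behind it (grip_point_offset is the distance from the TCP to the grasp point, in m); z points along the fingers, x is the direction in which the jaws open and shut, and the axes are right-handed (so a half turn about z gives the same grasp; the last joint's range is limited). The gripper opens to 85 mm and grips with 20 to 120 N. Pads are 22 mm wide; open, the fingers measure 114 mm over their backs; the gripper's body (76 mm by 85 mm) begins 54 mm behind the grasp point. The pads swing forward as they close: fully open they stand 13 mm farther back than shut.
Start: joints at [-1.291, 0.326, -0.193, 1.052, 0, 1.437], TCP at [0.221, -0.504, 0.231] pointing down, gripper open.
Joint ranges: [-2.65, 2.65], [-0.97, 1.79], [-1.3, 1.35], [-1.93, 2.1], [-1.47, 1.37], [-3.14, 3.14]. Speed limits (rad/s): [2.57, 2.57, 3.14, 3.14, 3.14, 3.14].

## Interface

Orientations are given as a rotation vector (axis times angle).
In Python, from cell import * gives the robot as it stands. Calls block until the motion is done:
- movep(position, orientation): joint-space move of the TCP to a pose.
- move_l(position, velocity=0.15, rot=None, until_force=None): straight line of the TCP; rot=None keeps the orientation; velocity is the mean speed in m/s. With until_force (N) it stops when the force on the tool has changed by that much, and returns True; else False.
- set_joints(angles): joint-space move.
- let_go() and grab(newtons=None): open the fingers fully, or close them until they stop; newtons is the grip in N (None keeps the last).
- sleep(seconds).
- ik(position, orientation): joint angles nearest the present ones, or None.
- get_state(): the state.
- grab_frame(name): name is "side" or "top" or "wrist"; returns a dict with "img" (480x640x3 uint8, red, green, blue), "fx", "fy", "cx", "cy" (pixels), "cam_to_world" (4x4, takes a point from camera to world coordinates); the wrist camera has in their place "T_tool_cam" (4x4, takes a point from camera to tool coordinates, whose origin is the TCP and whose axes are the tool frame's). Camera axes: x right, y down, z forward; pixel columns grow to the right and rows downward; lengths in m; the calibration is good to about 2 mm. A picture is of the moment at which its call begins: read the wrist's pose just before it. There is no depth.
A pose or a line that the arm cannot do raises MotionError and nothing moves.
- sign_off(): hands the job in, once; it reports no verdict.
Trained networks look in the newest picture that a camera, given by its name, has taken for a name from the list of things; names that differ only in an ending like _2 or _b are one class to them, and where a whole thing is asked for, a point or a joint stands for the part that bears it (a point fixed in the world has none). Each returns a list of dicts, best first, with "score" (0 to 1); they miss things now and then, are a little off and sometimes report something else, mostly with a low value. They report only what shows in the picture. A call takes as long as a camera call. They do not tell look-alikes from the thing itself.
- spot_in(camera, name): "centre" ([column, row] in pixels, amid what is visible of it).
- silhouettes(camera, name): "mask" (480x640 bool, what is visible of it) and "centre" ([column, row] in pixels, amid what is visible of it).
- tip_of(camera, name): "centre" ([column, row] in pixels: a listed point, or the origin of a listed thing).
The state is a dict: "clock": time; "q": joint angles; "joint_velocities": joint speeds; "tau": joint torques, N m; "position": TCP position; "eef_rot": TCP orientation; "contact_force": force on the tool from outside, world axes, zero at the start; "wrist_torque": the same for the moment, N m; "finger_gap": opening from 0.0 (shut) to 1.0 (fully open).
Only numpy, scipy, OpenCV 4.12 (cv2) and the standard library are available. Lean on these libraries where they do the work, as an engineer would, in place of code of your own. Each camera call takes 0.05 s, during which the arm holds its last target.

## Working session

There is one attempt and no reset: what is moved stays moved. The work goes in short steps, each a Python script; the robot and the scene stay as the last script left them, time stands still between calls to the robot, and variables do not carry over. Pictures are saved under pics/ and viewed, and the job is handed in when it is done.

```bash
ls; mkdir -p pics; cat > h.py <<'E'
from cell import *
import numpy as np, cv2
from scipy.spatial.transform import Rotation as R
def save(n,img): cv2.imwrite('pics/'+n+'.png',cv2.cvtColor(img,cv2.COLOR_RGB2BGR))
def camT(f,st=None):
    if 'cam_to_world' in f: return np.array(f['cam_to_world'])
    T=np.eye(4);T[:3,:3]=R.from_rotvec(st['eef_rot']).as_matrix();T[:3,3]=st['position']
    return T@np.array(f['T_tool_cam'])
def unproj(f,px,z,st=None):
    T=camT(f,st);d=T[:3,:3]@np.array([(px[0]-f['cx'])/f['fx'],(px[1]-f['cy'])/f['fy'],1])
    o=T[:3,3];return o+d*(z-o[2])/d[2]
def proj(f,p,st=None):
    T=np.linalg.inv(camT(f,st));c=T[:3,:3]@np.asarray(p)+T[:3,3]
    return np.array([f['fx']*c[0]/c[2]+f['cx'],f['fy']*c[1]/c[2]+f['cy']])
def down(yaw): # tool x axis at angle yaw in world, z down
    c,s=np.cos(yaw),np.sin(yaw)
    return R.from_matrix(np.array([[c,s,0],[s,-c,0],[0,0,-1]])).as_rotvec()
E
python3 - <<'E'
from h import *
s=get_state();print(s)
names=['mount','way_mouth','run_in','gib','carrier_mid','carrier','anvil_mid','v_anvil','spot_anvil','rod_sample','loupe','weight_0','marker','caliper']
for c in ['top','side','wrist']:
    f=grab_frame(c);save(c+'0',f['img']);print(c,f['fx'],camT(f,s).round(3).tolist())
    for n in names:
        z={'way_mouth':.014,'run_in':.014,'carrier_mid':.0175,'anvil_mid':.0235}.get(n,0)
        print(n,[(round(d['score'],2),np.round(d['centre']).tolist(),unproj(f,d['centre'],z,s).round(4).tolist()) for d in tip_of(c,n)][:4])
E
```

```text
pics
{'clock': 0.0, 'q': array([-1.29121044e+00,  3.26941360e-01, -1.93577582e-01,  1.05200724e+00,
       -1.06273070e-05,  1.43662104e+00]), 'joint_velocities': array([ 0.00011315, -0.00076405, -0.00034989, -0.00122745,  0.0008675 ,
        0.00018409]), 'tau': array([-2.63043166e-04, -4.43391001e+01,  2.62445837e+01,  1.54118682e-02,
       -2.22794492e-04,  4.35356455e-06]), 'position': array([ 0.22098883, -0.50301565,  0.23050561]), 'eef_rot': array([-2.62943340e+00,  1.71715607e+00,  2.06605537e-03]), 'contact_force': array([ 0.05674324, -0.40781327,  0.22576231]), 'wrist_torque': array([-0.00723047, -0.00494346, -0.02433864]), 'finger_gap': 1.003265967497836}
top 600.0784833886844 [[0.007, -0.997, 0.078, 0.487], [-1.0, -0.006, 0.014, 0.021], [-0.014, -0.078, -0.997, 1.201], [0.0, 0.0, 0.0, 1.0]]
mount [(0.95, [372.0, 275.0], [0.5152, -0.0806, 0.0]), (0.5, [394.0, 212.0], [0.6424, -0.1232, 0.0])]
way_mouth [(0.57, [359.0, 278.0], [0.5085, -0.053, 0.014])]
run_in [(0.7, [343.0, 278.0], [0.5089, -0.0217, 0.014])]
gib [(0.67, [367.0, 275.0], [0.5145, -0.07, 0.0])]
carrier_mid [(0.
[... 2073 characters left out ...]
1.0], [0.4305, 0.1114, 0.0]), (0.31, [347.0, 196.0], [0.5389, -0.316, 0.0])]
loupe [(0.74, [283.0, 252.0], [0.6402, 0.0278, 0.0]), (0.56, [341.0, 233.0], [0.5276, -0.0844, 0.0])]
weight_0 [(0.51, [294.0, 220.0], [0.6502, -0.1352, 0.0]), (0.43, [304.0, 214.0], [0.6328, -0.1739, 0.0])]
marker [(0.62, [297.0, 354.0], [0.5433, 0.3442, 0.0])]
caliper [(0.92, [342.0, 195.0], [0.5514, -0.3201, 0.0])]
wrist 369.8170339595399 [[0.401, -0.869, -0.291, 0.295], [-0.916, -0.381, -0.125, -0.469], [-0.002, 0.317, -0.948, 0.373], [0.0, 0.0, 0.0, 1.0]]
mount []
way_mouth []
run_in []
gib []
carrier_mid []
carrier []
anvil_mid []
v_anvil []
spot_anvil []
rod_sample []
loupe []
weight_0 []
marker []
caliper []
```

```bash
python3 - <<'E'
import cv2
a=cv2.imread('pics/top0.png')[130:350,120:540];cv2.imwrite('pics/top0c.png',cv2.resize(a,(800,419),interpolation=3))
a=cv2.imread('pics/side0.png')[150:390,220:480];cv2.imwrite('pics/side0c.png',cv2.resize(a,(650,600),interpolation=3))
E
```

```text
(no output)
```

View pics/top0c.png

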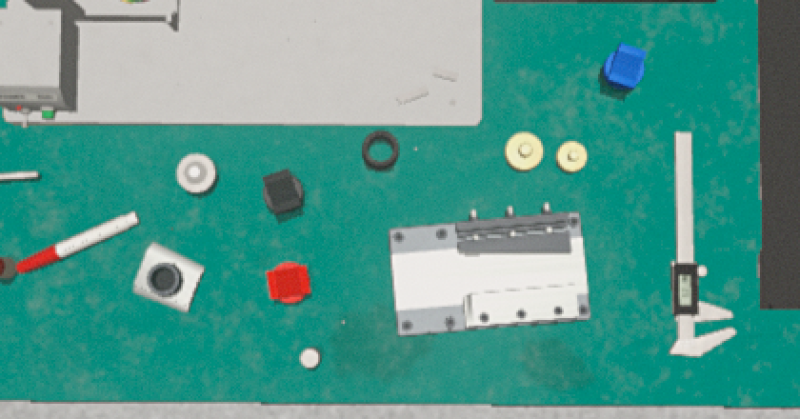

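View pics/side0c.png

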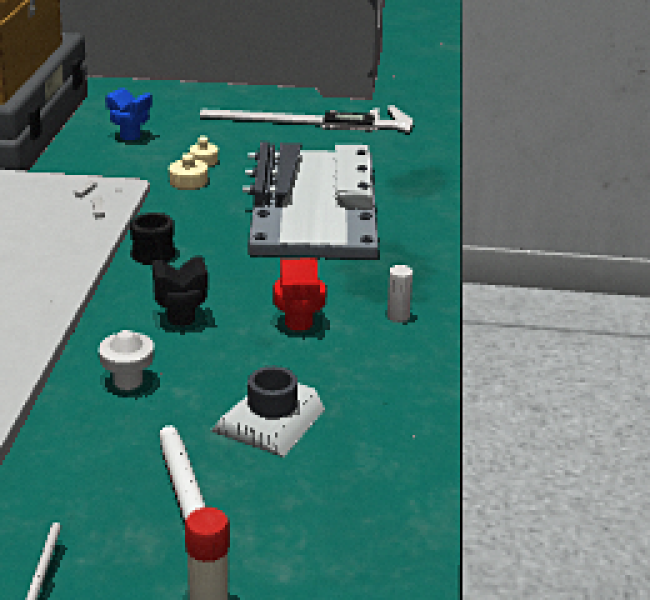

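The top picture shows three V-anvil shapes: black at about (268,231), red at (272,278) and blue at (446,167). The black one fits the description; the red and blue are look-alikes. The carrier is at (207,276), the mount at about (377,274) and the pale spot anvil at (223,221). Next I'll take wrist close-ups for orientation.

```bash
python3 - <<'E'
from h import *
s=get_state();f=grab_frame('wrist');T=np.array(f['T_tool_cam']);print(T.round(3).tolist())
def look(target,yaw,h,name):
    # place camera so its axis hits target at z=.02
    Rm=R.from_rotvec(down(yaw)).as_matrix()
    o=Rm@T[:3,3];d=Rm@T[:3,2]
    pz=h; k=(0.02-(pz+o[2]))/d[2]
    p=np.array([target[0]-o[0]-d[0]*k,target[1]-o[1]-d[1]*k,pz]);print(p)
    movep(p,down(yaw))
    s=get_state();f=grab_frame('wrist');save(name,f['img'])
    np.savez(name+'.npz',img=f['img'],fx=f['fx'],fy=f['fy'],cx=f['cx'],cy=f['cy'],T=camT(f,s))
    for n,z in [('carrier_mid',.0175),('carrier',0),('anvil_mid',.0235),('way_mouth',.014),('run_in',.014),('mount',0)]:
        print(n,[(round(d['score'],2),np.round(d['centre']).tolist(),unproj(f,d['centre'],z,s).round(4).tolist()) for d in tip_of('wrist',n)][:3])
print(get_state()['clock'])
look((.515,-.07),np.pi/2,.24,'w_mount')
look((.508,.245),np.pi/2,.19,'w_carr')
look((.60,.125),np.pi/2,.19,'w_anv')
print(get_state()['clock'])
E
```

```text
[[1.0, -0.001, -0.001, -0.002], [0.001, 0.948, 0.317, -0.081], [0.001, -0.317, 0.948, -0.143], [0.0, 0.0, 0.0, 1.0]]
2.3
[ 0.47470895 -0.06806443  0.24      ]
carrier_mid [(0.86, [624.0, 231.0], [0.5089, 0.2483, 0.0175])]
carrier [(0.78, [611.0, 225.0], [0.5077, 0.2482, 0.0]), (0.71, [315.0, 232.0], [0.5143, -0.0722, 0.0]), (0.64, [330.0, 234.0], [0.516, -0.0557, 0.0])]
anvil_mid [(0.83, [188.0, 401.0], [0.72, -0.2263, 0.0235]), (0.64, [502.0, 228.0], [0.5028, 0.1181, 0.0235])]
way_mouth [(0.81, [332.0, 235.0], [0.5133, -0.0539, 0.014])]
run_in [(0.65, [372.0, 231.0], [0.5092, -0.0124, 0.014]), (0.54, [398.0, 333.0], [0.6318, 0.0231, 0.014])]
mount [(0.68, [315.0, 234.0], [0.516, -0.0721, 0.0]), (0.3, [499.0, 313.0], [0.6145, 0.1428, 0.0])]
[0.48443005 0.24688341 0.19      ]
carrier_mid [(0.98, [318.0, 238.0], [0.508, 0.2464, 0.0175])]
carrier [(0.77, [319.0, 231.0], [0.5071, 0.2469, 0.0])]
anvil_mid [(0.78, [176.0, 236.0], [0.5039, 0.1206, 0.0235]), (0.48, [194.0, 332.0], [0.6018, 0.1259, 0.0235])]
way_mouth []
run_in [(0.97, [32.0, 239.0], [0.5104, -0.0142, 0.014])]
mount []
[0.57643005 0.12688341 0.19      ]
carrier_mid [(0.83, [466.0, 133.0], [0.5092, 0.2487, 0.0175])]
carrier [(0.74, [458.0, 129.0], [0.5063, 0.248, 0.0]), (0.37, [150.0, 133.0], [0.5091, -0.0182, 0.0])]
anvil_mid [(0.79, [320.0, 241.0], [0.6006, 0.1281, 0.0235]), (0.74, [310.0, 129.0], [0.5051, 0.1207, 0.0235])]
way_mouth [(0.86, [100.0, 140.0], [0.5136, -0.0546, 0.014])]
run_in [(0.55, [148.0, 137.0], [0.5113, -0.0146, 0.014])]
mount [(0.84, [89.0, 139.0], [0.5143, -0.0728, 0.0])]
7.05
```

```bash
python3 - <<'E'
import cv2
for n,(x,y) in {'w_carr':(320,235),'w_anv':(320,240)}.items():
    a=cv2.imread('pics/%s.png'%n)[y-75:y+75,x-100:x+100];cv2.imwrite('pics/%s_c.png'%n,cv2.resize(a,(800,600),interpolation=3))
a=cv2.imread('pics/w_mount.png')[130:340,180:460];cv2.imwrite('pics/w_mount_c.png',cv2.resize(a,(800,600),interpolation=3))
E
```

```text
(no output)
```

View pics/w_carr_c.png

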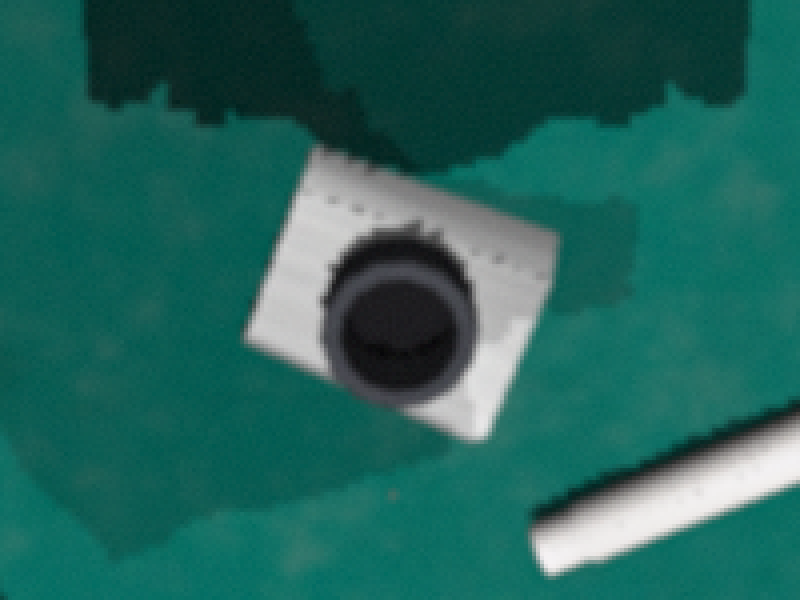

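View pics/w_anv_c.png

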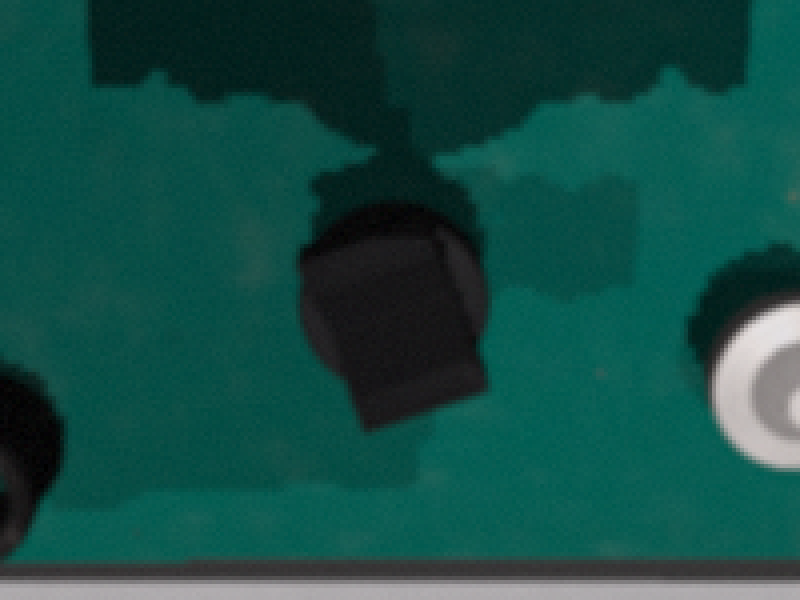

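View pics/w_mount_c.png

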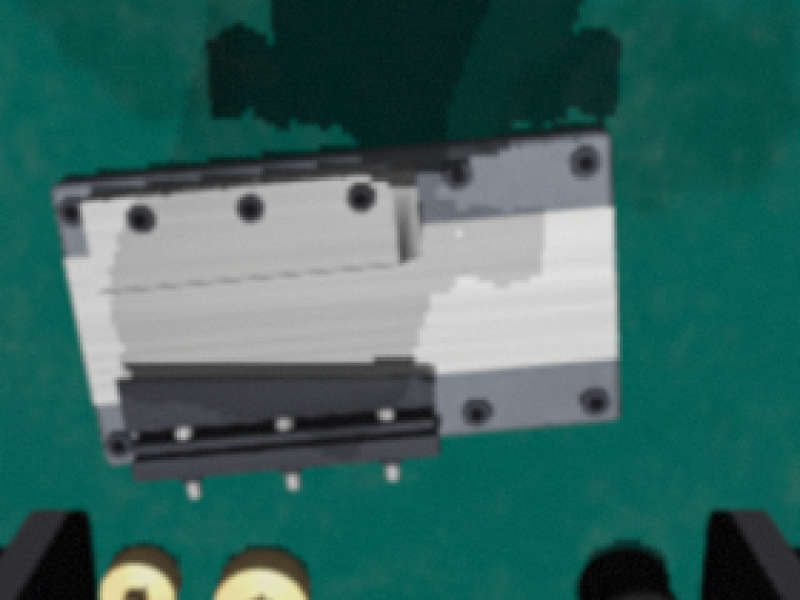

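The carrier's four foot corners are clear in the crop, with the sloped flanks along the two long sides. The black V anvil sits at (320,241) in the wrist picture and is clearly black. The mount's plate corners also show. Next I'll fit the carrier and mount poses from corners.

```bash
cat > fit.py <<'E'
from h import *
from scipy.optimize import least_squares
def load(n):
    d=dict(np.load(n+'.npz'));return {'fx':float(d['fx']),'fy':float(d['fy']),'cx':float(d['cx']),'cy':float(d['cy']),'cam_to_world':d['T'],'img':d['img']}
def wp(pose,P):
    x,y,t=pose;c,s=np.cos(t),np.sin(t);P=np.asarray(P,float)
    return np.c_[x+c*P[:,0]-s*P[:,1],y+s*P[:,0]+c*P[:,1],P[:,2]]
def fit(f,P,px,p0):
    r=least_squares(lambda q:(np.array([proj(f,w) for w in wp(q,P)])-px).ravel(),p0)
    return r.x,np.sqrt(np.mean(r.fun**2))
E
python3 - <<'E'
from fit import *
f=load('w_carr')
px=np.array([[312,148],[560,240],[487,440],[246,340]])/4+[220,160]
foot=np.array([[-30,-26,0],[30,-26,0],[30,26,0],[-30,31,0]])/1e3
W=[unproj(f,p,0) for p in px];print(np.round(W,4))
print([round(float(np.linalg.norm(W[i]-W[(i+1)%4])),4) for i in range(4)])
for k in range(4):
  for t in np.arange(0,6.28,.8):
    q,e=fit(f,np.roll(foot,k,0),px,[.507,.247,t])
    if e<4: print(k,q.round(4),round(e,2)); break
f=load('w_mount')
px=np.array([[608,134],[618,417],[110,462],[55,187]])/(800/280)+[180,130]
print(np.round([unproj(f,p,.014) for p in px],4))
P=np.array([[-85,-56,14],[-85,56,14],[115,56,14],[115,-56,14]])/1e3
q,e=fit(f,P,px,[.51,-.07,-1.5]);print('mount',q,e,[(p-proj(f,w)).round(1).tolist() for p,w in zip(px,wp(q,P))])
E
```

```text
[[0.4747 0.2279 0.    ]
 [0.4968 0.2854 0.    ]
 [0.5476 0.2692 0.    ]
 [0.5214 0.2111 0.    ]]
[0.0616, 0.0533, 0.0637, 0.0496]
[[ 0.4523  0.0061  0.014 ]
 [ 0.5603  0.0165  0.014 ]
 [ 0.5788 -0.1791  0.014 ]
 [ 0.4706 -0.1889  0.014 ]]
mount [ 0.51457347 -0.0714357  -1.47695964] 1.6968957083015963 [[-1.9, 1.4], [-1.7, -1.7], [1.3, -1.9], [2.4, 0.9]]
```

```bash
python3 - <<'E'
from fit import *
f=load('w_carr')
px=(np.array([[312,148],[560,240],[487,440],[246,340]])/4+[220,160])[::-1]
foot=np.array([[-30,-26,0],[30,-26,0],[30,26,0],[-30,31,0]])/1e3
im=f['img'].copy()
big=cv2.resize(im[160:310,220:420],(800,600),interpolation=3)
res=[]
for k in range(4):
  best=min((fit(f,np.roll(foot,k,0),px,[.507,.247,t]) for t in np.arange(0,6.28,.8)),key=lambda a:a[1])
  print(k,best[0].round(4),round(best[1],2),np.degrees(best[0][2]));res.append(best)
res.sort(key=lambda a:a[1])
g=.015/np.tan(np.radians(60))*1e3
outs=[]
for (q,e) in res[:2]:
  b=big.copy()
  top=np.array([[-30,-26+g,15],[30,-26+g,15],[30,26-g,15],[-30,31-g,15]])/1e3
  for P,c in((foot,(255,0,0)),(top,(255,255,0))):
    u=((np.array([proj(f,w) for w in wp(q,P)])-[220,160]+.5)*4).astype(int)
    cv2.polylines(b,[u],True,c,1)
  a=np.linspace(0,6.28,40)
  u=((np.array([proj(f,w) for w in wp(q,np.c_[.017*np.cos(a),.017*np.sin(a),0*a+.035])])-[220,160]+.5)*4).astype(int)
  cv2.polylines(b,[u],True,(0,255,255),1)
  outs.append(b[100:500,200:600])
save('ov1',np.hstack(outs))
E
```

```text
0 [0.5114 0.2479 1.2334] 2.16 70.67077905071224
1 [0.5107 0.2493 2.8069] 4.68 160.82438423402266
2 [0.509  0.2487 4.3725] 1.56 250.52493094089917
3 [ 0.5099  0.2469 -0.3348] 4.77 -19.185239586878094
```

View pics/ov1.png

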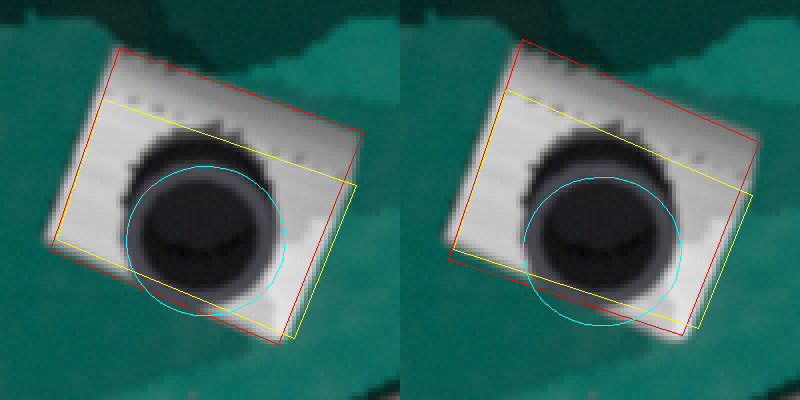

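```bash
python3 - <<'E'
from h import *
def shot(cx,cy,h,name):
    movep([cx+.081,cy+.002,h],down(np.pi/2))
    s=get_state();f=grab_frame('wrist');save(name,f['img'])
    np.savez(name+'.npz',img=f['img'],fx=f['fx'],fy=f['fy'],cx=f['cx'],cy=f['cy'],T=camT(f,s))
    for n,z in [('carrier_mid',.0175),('carrier',0),('anvil_mid',.0235),('way_mouth',.014),('run_in',.014),('mount',0)]:
        print(n,[(round(d['score'],2),np.round(d['centre']).tolist(),unproj(f,d['centre'],z,s).round(4).tolist()) for d in tip_of('wrist',n)][:2])
shot(.508,.247,.11,'v_carr')
shot(.512,-.05,.17,'v_mount')
print(get_state()['clock'])
a=cv2.imread('pics/v_carr.png')[10:250,190:510];cv2.imwrite('pics/v_carr_c.png',cv2.resize(a,(800,600),interpolation=3))
E
```

```text
carrier_mid [(0.86, [313.0, 117.0], [0.508, 0.2464, 0.0175])]
carrier [(0.93, [316.0, 114.0], [0.5067, 0.2477, 0.0])]
anvil_mid [(0.94, [134.0, 259.0], [0.5982, 0.1267, 0.0235]), (0.8, [95.0, 113.0], [0.5056, 0.1184, 0.0235])]
way_mouth []
run_in []
mount []
carrier_mid []
carrier []
anvil_mid [(0.84, [532.0, 228.0], [0.5989, 0.1287, 0.0235]), (0.75, [545.0, 104.0], [0.5035, 0.1203, 0.0235])]
way_mouth [(0.55, [306.0, 114.0], [0.5102, -0.0558, 0.014])]
run_in [(0.55, [364.0, 114.0], [0.5106, -0.0111, 0.014])]
mount [(0.85, [287.0, 118.0], [0.5139, -0.0715, 0.0])]
9.55
```

View pics/v_carr_c.png

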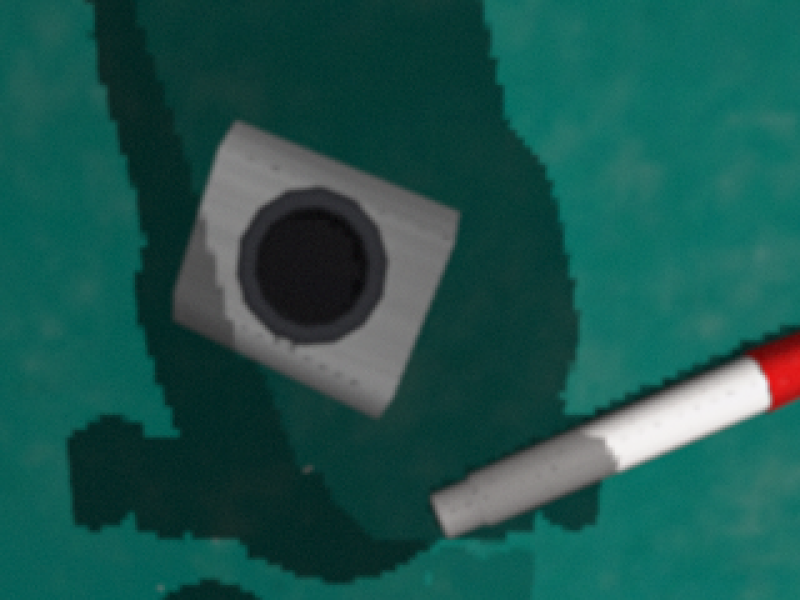

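View pics/v_mount.png

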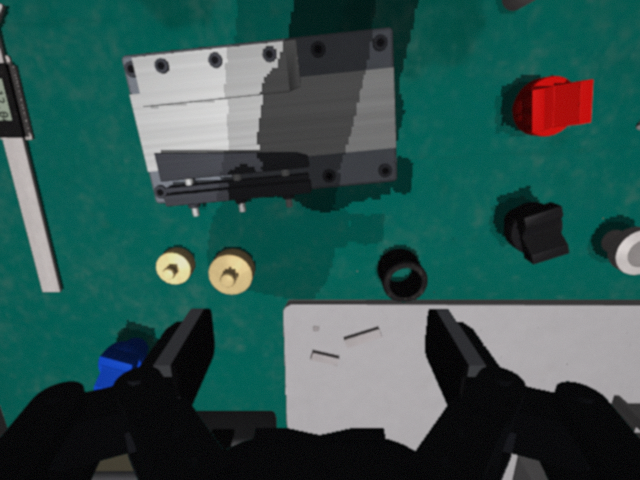

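```bash
python3 - <<'E'
from fit import *
f=load('v_carr')
px=(np.array([[238,121],[460,212],[380,418],[173,320]])/2.5+[190,10])[::-1]
foot=np.array([[-30,-26,0],[30,-26,0],[30,26,0],[-30,31,0]])/1e3
big=cv2.resize(f['img'][10:250,190:510],(1280,960),interpolation=3)
res=[]
for k in (0,2):
  best=min((fit(f,np.roll(foot,k,0),px,[.507,.247,t]) for t in np.arange(0,6.28,.8)),key=lambda a:a[1])
  print(k,best[0].round(4),round(best[1],2),np.degrees(best[0][2]));res.append(best)
g=.015/np.tan(np.radians(60))*1e3
outs=[]
for (q,e) in res:
  b=big.copy()
  top=np.array([[-30,-26+g,15],[30,-26+g,15],[30,26-g,15],[-30,31-g,15]])/1e3
  for P,c in((foot,(255,0,0)),(top,(255,255,0))):
    u=((np.array([proj(f,w) for w in wp(q,P)])-[190,10]+.5)*4).astype(int)
    cv2.polylines(b,[u],True,c,1)
  a=np.linspace(0,6.28,40)
  u=((np.array([proj(f,w) for w in wp(q,np.c_[.017*np.cos(a),.017*np.sin(a),0*a+.035])])-[190,10]+.5)*4).astype(int)
  cv2.polylines(b,[u],True,(0,255,255),1)
  b=b[150:700,250:750]
  outs.append(b[:, :])
save('ov2',cv2.resize(np.hstack(outs),(800,440)))
f=load('v_mount')
px=np.array([[391,28],[396,180],[154,203],[124,57]])
P=np.array([[-85,-56,14],[-85,56,14],[115,56,14],[115,-56,14]])/1e3
q,e=fit(f,P,px,[.51,-.07,-1.5]);print('mount',q,e,[(p-proj(f,w)).round(1).tolist() for p,w in zip(px,wp(q,P))])
b=cv2.resize(f['img'][10:220,110:420],(1240,840),interpolation=3)
for P in ([[-85,-56,14],[-85,56,14],[115,56,14],[115,-56,14]],[[-15,-60,28],[-15,60,28]],[[100,-60,28],[100,60,28]],[[-15,-26,14],[100,-26,14]],[[-15,-26+8.08,28],[100,-26+8.08,28]]):
  u=((np.array([proj(f,w) for w in wp(q,np.array(P)/1e3)])-[110,10]+.5)*4).astype(int)
  cv2.polylines(b,[u],len(P)>2,(255,0,0),1)
save('ov3',cv2.resize(b,(800,542)))
E
```

```text
0 [0.5105 0.2471 1.2145] 2.88 69.58658675917023
2 [ 0.5082  0.2479 -1.9315] 0.58 -110.66616695985311
mount [ 0.5151861  -0.07191634 -1.47812488] 2.2879709029261632 [[-2.4, 0.9], [-1.5, -2.3], [-1.0, -1.7], [4.7, 1.3]]
```

View pics/ov2.png

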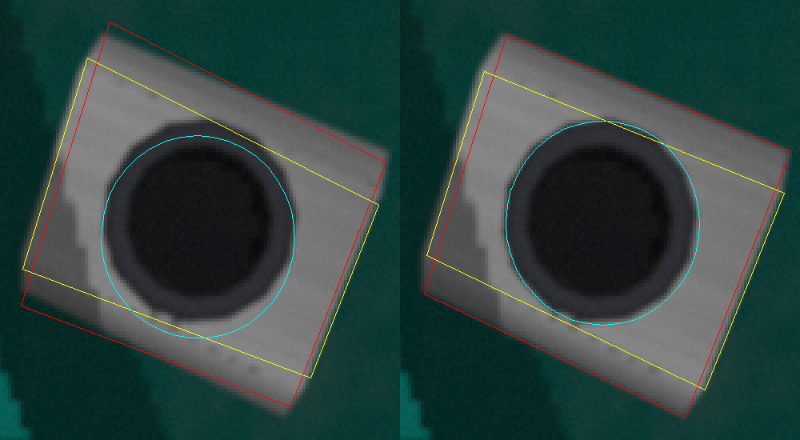

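View pics/ov3.png

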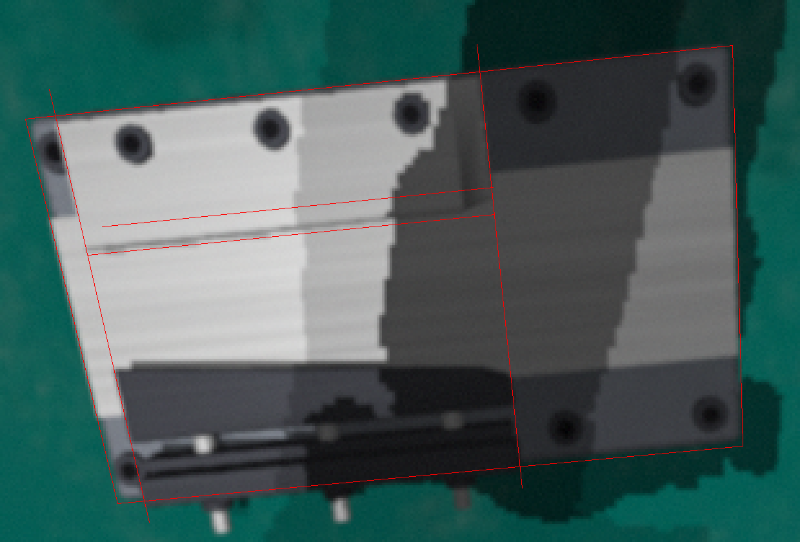

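```bash
python3 - <<'E'
from fit import *
f=load('v_mount');q=np.array([.5150,-.0717,-1.4775])
def m(p,z):
    w=unproj(f,np.array(p)/(800/310)+[110,10],z)[:2]-q[:2];c,s=np.cos(q[2]),np.sin(q[2])
    return np.round([1e3*(c*w[0]+s*w[1]),1e3*(-s*w[0]+c*w[1])],1)
for n,p,z in [('line',(90,248),.028),('line',(390,215),.028),('line as floor',(90,248),.014),('',(390,215),.014),('gib edge',(135,365),.028),('gib edge',(470,370),.028),('gib mouth corner',(510,377),.028),('floor strip',(500,170),.014),('',(733,148),.014),('',(515,373),.014),('',(737,357),.014),('facet',(465,208),.028),('facet',(492,205),.028)]:
    print(n,p,m(p,z))
b=cv2.resize(f['img'][60:170,210:340],(800,677),interpolation=cv2.INTER_CUBIC)
b=cv2.convertScaleAbs(b,alpha=1.6);save('mouth',b[:600])
E
```

```text
line (90, 248) [ 98.9 -19.2]
line (390, 215) [ 13.8 -20. ]
line as floor (90, 248) [105.  -20.1]
 (390, 215) [ 15.7 -20.8]
gib edge (135, 365) [93.6 13.5]
gib edge (470, 370) [-3.5 24.1]
gib mouth corner (510, 377) [-14.9  27.2]
floor strip (500, 170) [-17.5 -29.8]
 (733, 148) [-84.5 -29.4]
 (515, 373) [-16.   27.6]
 (737, 357) [-84.   29.2]
facet (465, 208) [ -7.2 -19.8]
facet (492, 205) [-14.8 -19.9]
```

View pics/mouth.png

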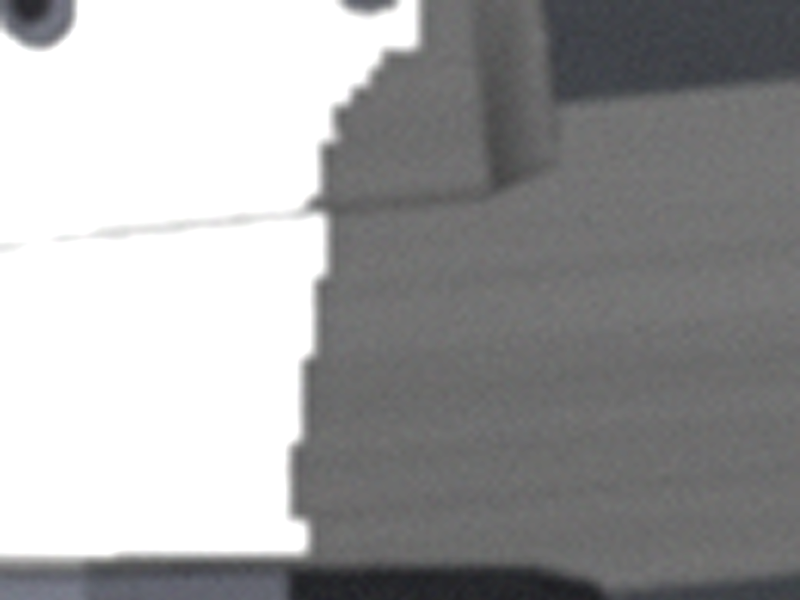

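Carrier pose: (0.508, 0.248), heading -110.7°, nose towards -y (0.6 px residual, against 2.9 px the other way round). Mount pose: (0.515, -0.0717), heading -84.7°. Next I'll pick up the carrier by its collar.

```bash
python3 - <<'E'
from h import *
C=np.array([.5082,.2479]);yaw=-1.9315+np.pi
let_go()
movep([*C,.09],down(yaw));move_l([*C,.016],.08,until_force=8)
s=get_state();print(s['position'],s['contact_force'].round(2))
grab(60);s=get_state();print(s['finger_gap'],s['position'])
move_l([*C,.115],.12)
s=get_state();print(s['clock'],s['contact_force'].round(2),s['finger_gap'])
f=grab_frame('wrist');save('held',f['img'][150:480,100:540])
E
```

```text
[0.50870643 0.24806769 0.01647843] [-0.51  0.71 -0.5 ]
0.35692637702149443 [0.50857982 0.24802934 0.01660681]
13.5667 [ 0.3  -0.97 -4.42] 0.35429877221907646
```

View pics/held.png

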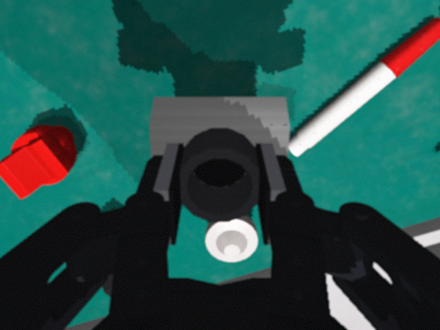

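The wrist view shows the collar centred between the pads at about (320,330) and the block square to the jaws. Next I'll lay it on the run-in.

```bash
python3 - <<'E'
from h import *
O=np.array([.5150,-.0717]);t=-1.4775;X=np.array([np.cos(t),np.sin(t)]);Y=np.array([-X[1],X[0]])
g=lambda x,y:O+x*X+y*Y
p=g(-.058,.001);yaw=t+np.pi
s=get_state()
move_l([*p,.115],.2,rot=down(yaw))
move_l([*p,.04],.12)
print(move_l([*p,.026],.02,until_force=3))
s=get_state();print(s['position'],p,s['contact_force'].round(2),s['clock'])
z=s['position'][2]
for c in ['wrist','top','side']:
    f=grab_frame(c);i=f['img']
    i={'wrist':i[100:400,120:520],'top':i[200:350,300:500],'side':cv2.resize(i[180:280,280:413],(400,300))}[c]
    save('laid_'+c,cv2.resize(i,(400,300),interpolation=3))
save('laid',np.hstack([cv2.cvtColor(cv2.imread('pics/laid_%s.png'%c),cv2.COLOR_BGR2RGB) for c in('wrist','top')]))
E
```

```text
True
[ 0.51090716 -0.01393155  0.03060997] [ 0.51059231 -0.01385908] [-0.55 -0.49  3.92] 16.3667
```

View pics/laid.png

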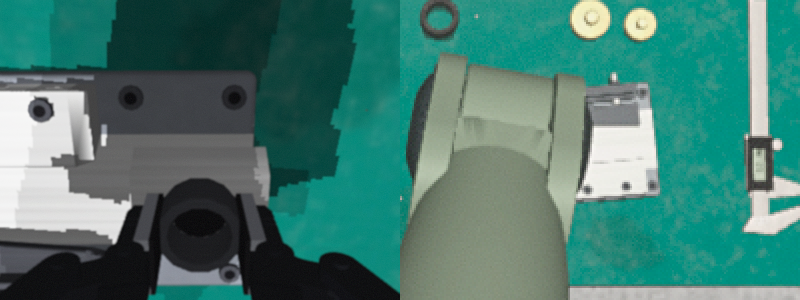

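View pics/laid_side.png

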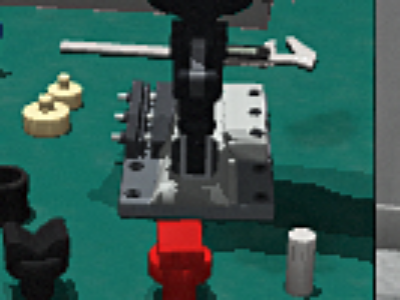

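It's flat on the floor: TCP z is 0.0306 m, 14 mm above the grasp height on the bench. It's aligned with the rails and the nose is short of the mouth. Next I'll slide it in gently while still gripping it.

```bash
python3 - <<'E'
from h import *
O=np.array([.5150,-.0717]);t=-1.4775;X=np.array([np.cos(t),np.sin(t)]);Y=np.array([-X[1],X[0]])
g=lambda x,y:O+x*X+y*Y
s=get_state();p=s['position'].copy()
move_l([p[0],p[1],.0308],.01)
print(get_state()['contact_force'].round(2))
r=move_l([*g(-.020,.001),.0308],.02,until_force=5)
s=get_state();d=s['position'][:2]-O;F=s['contact_force']
print(r,'mount xy',d@X,d@Y,s['position'][2],'F',F[:2]@X,F[:2]@Y,F[2],s['clock'])
E
```

```text
[ 0.39  0.26 -0.07]
False mount xy -0.020082597100593583 0.0010069580397883055 0.030818265092365616 F 0.26537332278871184 0.0204862466668704 -3.6738125402834254 18.8833
```

No resistance, and the nose is 25 mm inside. Next I'll release it and push from behind with shut fingers.

```bash
python3 - <<'E'
from h import *
O=np.array([.5150,-.0717]);t=-1.4775;X=np.array([np.cos(t),np.sin(t)]);Y=np.array([-X[1],X[0]])
g=lambda x,y:O+x*X+y*Y
def st(n=''):
    s=get_state();d=s['position'][:2]-O;F=s['contact_force']
    print(n,'xy',(d@X).round(4),(d@Y).round(4),s['position'][2].round(4),'F',(F[:2]@X).round(2),(F[:2]@Y).round(2),F[2].round(2),round(s['clock'],2));return d@X,F[:2]@X
let_go();st('open')
move_l([*g(-.020,.001),.075],.12)
move_l([*g(-.068,.0),.075],.15);grab(30)
move_l([*g(-.068,.0),.034],.12)
x,F=st('behind')
r=move_l([*g(.04,.0),.034],.02,until_force=3);print(r)
sleep(.1);st('contact')
r=move_l([*g(.04,.0),.034],.012,until_force=6);print(r)
sleep(.1);st('after 6N')
E
```

```text
open xy -0.02 0.001 0.0309 F -0.09 0.16 -0.41 19.46
behind xy -0.0681 -0.0002 0.0339 F 0.18 -0.1 0.72 21.7
True
contact xy -0.0086 -0.0012 0.0332 F 0.15 0.5 -1.29 24.76
True
after 6N xy -0.0084 -0.0022 0.0325 F 0.12 -0.23 0.49 25.73
```

```bash
python3 - <<'E'
from h import *
f=grab_frame('wrist');a=f['img'][60:360,120:520]
f=grab_frame('side');b=cv2.resize(f['img'][180:280,280:413],(400,300),interpolation=3)
save('push1',np.hstack([a,b]))
E
```

```text
(no output)
```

View pics/push1.png

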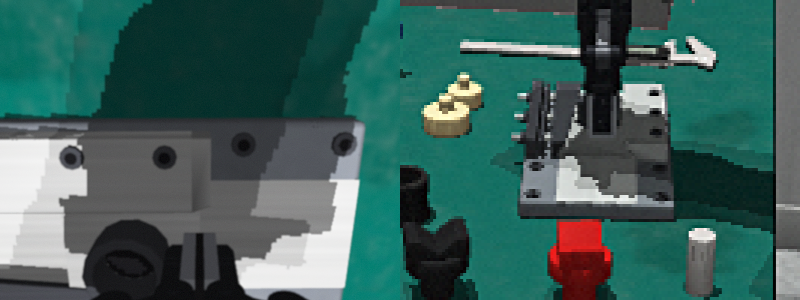

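The fingers are right behind the collar and the carrier is deep in the way. Next I'll make slow, firmer pushes.

```bash
python3 - <<'E'
from h import *
O=np.array([.5150,-.0717]);t=-1.4775;X=np.array([np.cos(t),np.sin(t)]);Y=np.array([-X[1],X[0]])
g=lambda x,y:O+x*X+y*Y
def st(n=''):
    s=get_state();d=s['position'][:2]-O;F=s['contact_force']
    print(n,'xy',(d@X).round(5),(d@Y).round(4),s['position'][2].round(4),'F',(F[:2]@X).round(2),(F[:2]@Y).round(2),F[2].round(2),round(s['clock'],2))
for n in (10,14):
    move_l([*g(-.0105,.0),.034],.02);st('back')
    r=move_l([*g(.01,.0),.034],.005,until_force=n);st('stop %d %s'%(n,r));sleep(.15);st('rest')
E
```

```text
back xy -0.01053 0.0002 0.0341 F -0.14 0.32 -0.97 26.14
stop 10 True xy -0.00777 -0.0004 0.0337 F -1.15 -0.38 -0.06 27.77
rest xy -0.00795 -0.0008 0.0334 F -0.01 0.07 0.09 27.93
back xy -0.01059 -0.0 0.034 F 0.95 0.37 -0.27 28.2
stop 14 True xy -0.00718 -0.0004 0.0337 F -1.06 0.55 -0.05 30.07
rest xy -0.00725 -0.0007 0.0334 F -0.3 -0.67 -0.22 30.22
```

Stiffness is consistent at about 6.7 N/mm. I'll make one last push at 15.5 N, then back off and pick the V anvil.

```bash
python3 - <<'E'
from h import *
O=np.array([.5150,-.0717]);t=-1.4775;X=np.array([np.cos(t),np.sin(t)]);Y=np.array([-X[1],X[0]])
g=lambda x,y:O+x*X+y*Y
def st(n=''):
    s=get_state();d=s['position'][:2]-O;F=s['contact_force']
    print(n,'xy',(d@X).round(5),(d@Y).round(4),s['position'][2].round(4),'F',(F[:2]@X).round(2),(F[:2]@Y).round(2),F[2].round(2),round(s['clock'],2))
move_l([*g(-.0095,.0),.034],.02)
r=move_l([*g(.01,.0),.034],.005,until_force=15.5);st('stop %s'%r)
move_l([*g(-.02,0),.034],.1);move_l([*g(-.02,0),.15],.2)
# camera right over the collar
c=g(.018,0)
let_go()
movep([c[0]+.081,c[1]+.002,.16],down(np.pi/2))
s=get_state();f=grab_frame('wrist');save('v_in',f['img'])
np.savez('v_in.npz',img=f['img'],fx=f['fx'],fy=f['fy'],cx=f['cx'],cy=f['cy'],T=camT(f,s))
for n,z in [('carrier_mid',.0315)]:
    print(n,[(round(d['score'],2),np.round(d['centre'],1).tolist(),unproj(f,d['centre'],z,s).round(4).tolist()) for d in tip_of('wrist',n)][:3])
for d in tip_of('wrist','anvil_mid'): print('anvil',round(d['score'],2),np.round(d['centre'],1),unproj(f,d['centre'],.0235,s).round(4))
# view over the anvil
a=np.array([.600,.127])
movep([a[0]+.081,a[1]+.002,.13],down(np.pi/2))
s=get_state();f=grab_frame('wrist');save('v_an',f['img'])
np.savez('v_an.npz',img=f['img'],fx=f['fx'],fy=f['fy'],cx=f['cx'],cy=f['cy'],T=camT(f,s))
for d in tip_of('wrist','anvil_mid'): print('anvil',round(d['score'],2),np.round(d['centre'],1),unproj(f,d['centre'],.0235,s).round(4))
print(get_state()['clock'])
i=load=None
a=cv2.imread('pics/v_in.png')[20:220,180:460];b=cv2.imread('pics/v_an.png')[20:220,180:460]
cv2.imwrite('pics/two.png',np.vstack([cv2.resize(a,(420,300),interpolation=3),cv2.resize(b,(420,300),interpolation=3)]))
E
```

```text
stop True xy -0.00705 -0.0004 0.0338 F -1.13 0.85 0.5 32.27
carrier_mid [(0.94, [306.7, 118.2], [0.5182, -0.0951, 0.0315])]
anvil 0.91 [610.2  99.4] [0.5059 0.1196 0.0235]
anvil 0.83 [592.5 225.4] [0.599  0.1288 0.0235]
anvil 0.92 [315.4 116.4] [0.5996 0.1268 0.0235]
35.7
```

View pics/two.png

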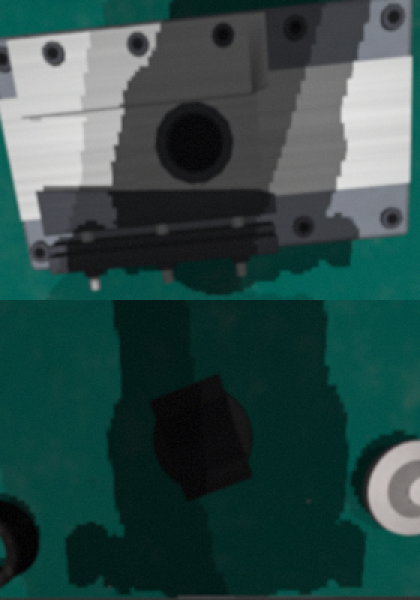

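The collar is in the way at about (307,117) in the wrist picture. The black V anvil is at (315,116) in its own view, beside the pale spot anvil. Next I'll refine both centres by circle fits.

```bash
python3 - <<'E'
from fit import *
outs=[]
for n,z,r,c0 in (('v_in',.049,.017,(307,117)),('v_an',.033,.0205,(315,116))):
    f=load(n);g=cv2.cvtColor(f['img'],cv2.COLOR_RGB2GRAY).astype(float)
    best=[]
    h=f['cam_to_world'][2,3]-z
    a=np.linspace(0,2*np.pi,120,endpoint=False)
    from scipy.ndimage import map_coordinates,gaussian_filter
    L=np.log(gaussian_filter(g,.7)+5)
    w0=unproj(f,c0,z)
    for dx in np.arange(-.006,.0061,.0003):
      for dy in np.arange(-.006,.0061,.0003):
        v=[]
        for rr in (r*.93,r*1.07):
          P=np.array([proj(f,[w0[0]+dx+rr*np.cos(t),w0[1]+dy+rr*np.sin(t),z]) for t in a[::3]])
          v.append(map_coordinates(L,[P[:,1],P[:,0]],order=1))
        best.append((np.mean(np.clip(v[1]-v[0],-.2,.4)),w0[0]+dx,w0[1]+dy))
    best.sort(reverse=True);B=np.array(best[:8]);c=B[:,1:].mean(0);print(n,c.round(4),B[0].round(4),B[:,1:].std(0).round(5))
    b=cv2.resize(f['img'][60:180,240:390],(600,480),interpolation=3);b=cv2.convertScaleAbs(b,alpha=2)
    P=np.array([proj(f,[c[0]+r*np.cos(t),c[1]+r*np.sin(t),z]) for t in a])
    cv2.polylines(b,[((P-[240,60]+.5)*4).astype(int)],True,(255,0,0),1);outs.append(cv2.resize(b,(400,320)))
save('circ',np.hstack(outs))
E
```

```text
v_in [ 0.5165 -0.093 ] [ 0.4     0.5166 -0.0925] [0.00015 0.00034]
v_an [0.5972 0.1267] [0.2831 0.5972 0.1269] [0.00023 0.00023]
```

View pics/circ.png

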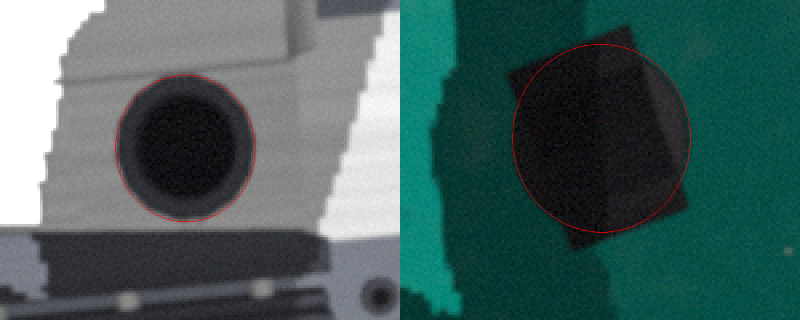

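```bash
python3 - <<'E'
from fit import *
fr=grab_frame('wrist');T=np.array(fr['T_tool_cam']);print(T.round(5).tolist(),fr['cx'],fr['cy'])
f={**fr,'cam_to_world':T}
print('held collar top expected',proj(f,[0,0,-.0184]),'bore bottom',proj(f,[0,0,.0016]), 'px/mm',proj(f,[.001,0,-.0184])-proj(f,[0,0,-.0184]))
a=cv2.imread('pics/held.png')[100:250,130:310];cv2.imwrite('pics/held_c.png',cv2.convertScaleAbs(cv2.resize(a,(720,600),interpolation=3),alpha=2.5))
E
```

```text
[[1.0, -0.00156, 0.00033, 0.00113], [0.00138, 0.94803, 0.31818, -0.08305], [-0.00081, -0.31818, 0.94803, -0.14276], [0.0, 0.0, 0.0, 1.0]] 319.1677193526125 237.20038700300117
held collar top expected [316.30714337 337.55268759] bore bottom [316.60261146 311.48694882] px/mm [ 2.56241995 -0.00423554]
```

View pics/held_c.png

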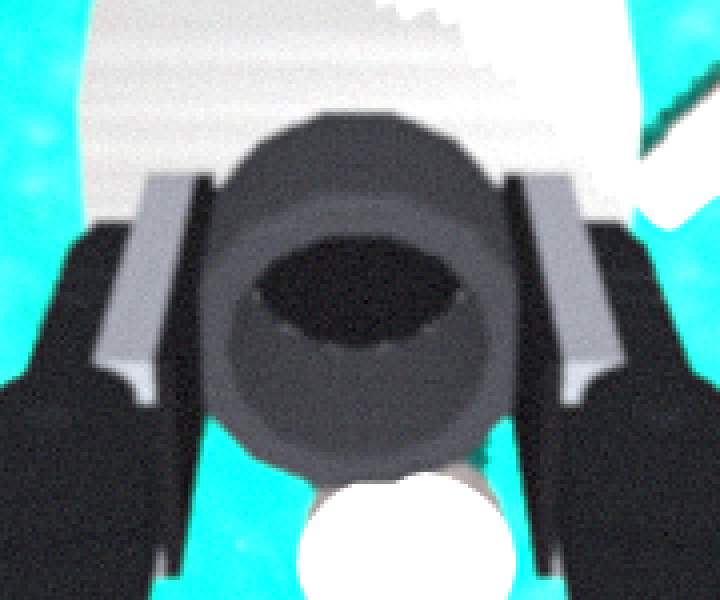

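```bash
python3 - <<'E'
from fit import *
a=[]
for i in range(8):
    fr=grab_frame('wrist');T=np.array(fr['T_tool_cam']);a.append(np.r_[T[:3,3],R.from_matrix(T[:3,:3]).as_rotvec(),fr['fx'],fr['cx'],fr['cy']])
a=np.array(a);print(a.mean(0).round(4),a.std(0).round(5))
import json
E
```

```text
[ 1.100000e-03 -8.300000e-02 -1.428000e-01 -3.238000e-01  6.000000e-04
  1.500000e-03  3.698170e+02  3.191677e+02  2.372004e+02] [0. 0. 0. 0. 0. 0. 0. 0. 0.]
```

```bash
python3 - <<'E'
from fit import *
t=-1.4775;c=np.array([.5150,-.0717])+.018*np.array([np.cos(t),np.sin(t)])
cmd={'w_mount':(.47470895,-.06806443,.24),'w_carr':(.48443005,.24688341,.19),'w_anv':(.57643005,.12688341,.19),'v_carr':(.589,.249,.11),'v_mount':(.593,-.048,.17),'v_in':(c[0]+.081,c[1]+.002,.16),'v_an':(.681,.129,.13)}
Rm=R.from_rotvec(down(np.pi/2)).as_matrix()
for n,p in cmd.items():
    T=load(n)['cam_to_world'];print(n,(Rm.T@(T[:3,3]-p)).round(4),R.from_matrix(Rm.T@T[:3,:3]).as_rotvec().round(4), T[:3,3].round(4))
print(get_state()['position'])
E
```

```text
w_mount [ 0.0007 -0.083  -0.1428] [-3.239e-01  1.000e-04  2.800e-03] [ 0.3917 -0.0674  0.3828]
w_carr [ 0.0005 -0.0827 -0.1429] [-0.3243 -0.      0.0024] [0.4017 0.2473 0.3329]
w_anv [ 0.0007 -0.083  -0.1425] [-0.323   0.0008  0.0028] [0.4934 0.1275 0.3325]
v_carr [ 0.0011 -0.0832 -0.1429] [-3.236e-01 -2.000e-04  6.000e-04] [0.5058 0.2501 0.2529]
v_mount [ 0.002  -0.083  -0.1425] [-0.3235  0.0014  0.0005] [ 0.51   -0.046   0.3125]
v_in [ 0.001  -0.0827 -0.1424] [-0.3232  0.0009  0.0016] [ 0.515  -0.0867  0.3024]
v_an [ 0.0002 -0.0833 -0.1429] [-0.3236 -0.0004  0.0021] [0.5977 0.1292 0.2729]
[0.68102814 0.12874214 0.13007435]
```

T_tool_cam is fixed now. The held-collar picture shows a bias of about 1.5 mm along tool x, which I'll correct for. Along tool y the bias cancels if I grasp and place at the same yaw. Next I'll pick the black V anvil and insert it.

```bash
python3 - <<'E'
from h import *
A=np.array([.5972,.1252]);B=np.array([.5165,-.0945]);D=down(np.pi/2)
def st(n):
    s=get_state();print(n,s['position'].round(4),s['contact_force'].round(2),round(s['finger_gap'],3),round(s['clock'],2));return s
movep([*A,.075],D)
print(move_l([*A,.014],.08,until_force=8))
grab(40);s=st('grip');zg=s['position'][2]
move_l([*A,.095],.15);st('lift')
f=grab_frame('wrist');save('held2',f['img'])
move_l([*B,.095],.22)
move_l([*B,.054+zg],.1);st('above')
r=move_l([*B,.032+zg],.025,until_force=5)
s=st('down %s'%r);print('underside',s['position'][2]-zg,'want .033')
f=grab_frame('wrist');save('ins',f['img'])
a=cv2.imread('pics/held2.png')[150:450,120:520];b=cv2.imread('pics/ins.png')[150:450,120:520]
cv2.imwrite('pics/h2.png',cv2.convertScaleAbs(np.hstack([a,b]),alpha=1.8))
E
```

```text
False
grip [0.5976 0.1254 0.0147] [-1.81 -0.06  6.2 ] 0.449 38.05
lift [0.5964 0.1251 0.094 ] [ 0.5  -0.11 -2.28] 0.446 38.74
above [ 0.5162 -0.0937  0.0684] [ 0.27 -0.78 -2.38] 0.447 40.42
down False [ 0.5166 -0.0945  0.0468] [-0.49  0.2  -1.77] 0.446 41.46
underside 0.032086337244741275 want .033
```

View pics/h2.png

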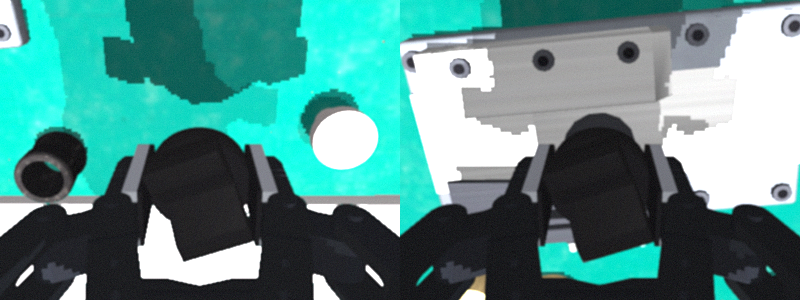

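It has gone down the full depth with no rim contact. I'll settle it gently, release and check.

```bash
python3 - <<'E'
from h import *
s=get_state();p=s['position']
r=move_l([p[0],p[1],p[2]-.004],.01,until_force=3);s=get_state();print(r,s['position'].round(4),s['contact_force'].round(2))
let_go();s=get_state();print(s['position'].round(4),s['contact_force'].round(2))
p=s['position'];move_l([p[0],p[1],.13],.15)
movep([.5165+.083,-.094,.16],down(np.pi/2))
s=get_state();f=grab_frame('wrist');save('fin',f['img'])
for n,z in (('carrier_mid',.0315),('anvil_mid',.0565)):
    for d in tip_of('wrist',n)[:3]: print(n,round(d['score'],2),np.round(d['centre'],1),unproj(f,d['centre'],z,s).round(4))
f2=grab_frame('side')
for n,z in (('carrier_mid',.0315),('anvil_mid',.0565)):
    for d in tip_of('side',n)[:3]: print(n,round(d['score'],2),np.round(d['centre'],1),unproj(f2,d['centre'],z,s).round(4))
save('fin2',np.hstack([cv2.resize(f['img'][20:220,170:437],(400,300),interpolation=3),cv2.resize(f2['img'][180:280,280:413],(400,300),interpolation=3)]))
print(get_state()['clock'])
E
```

```text
True [ 0.5167 -0.0946  0.0461] [ 0.76 -0.15  4.7 ]
[ 0.5156 -0.0942  0.045 ] [-0.44  0.58 -0.48]
anvil_mid 0.93 [321.  116.1] [ 0.5177 -0.0912  0.0565]
anvil_mid 0.86 [620.   95.5] [0.5057 0.094  0.0565]
carrier_mid 0.54 [345.3 220.7] [ 0.5176 -0.0854  0.0315]
carrier_mid 0.35 [341.5 234.4] [ 0.5179 -0.014   0.0315]
anvil_mid 0.73 [346.3 210.4] [ 0.5161 -0.0879  0.0565]
anvil_mid 0.68 [340.7 267.7] [0.4979 0.169  0.0565]
anvil_mid 0.66 [342.8 197.3] [ 0.5333 -0.1655  0.0565]
43.7417
```

View pics/fin2.png

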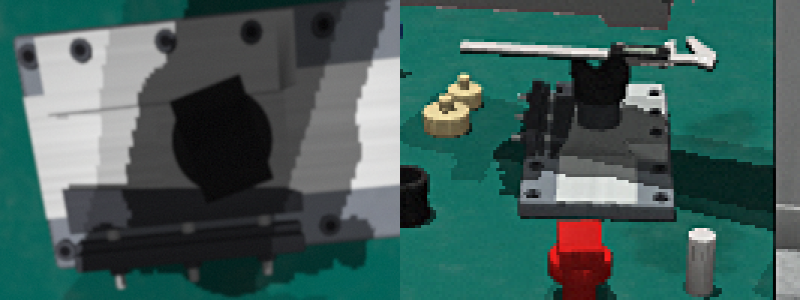

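```bash
python3 - <<'E'
from h import *
f=grab_frame('side');b=f['img'][190:265,300:400];save('fin3',cv2.convertScaleAbs(cv2.resize(b,(800,600),interpolation=3),alpha=1.6))
for n in('top',):
    f=grab_frame(n);save('fin4',cv2.resize(f['img'][130:350,120:540],(800,419),interpolation=3))
E
```

```text
(no output)
```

View pics/fin3.png

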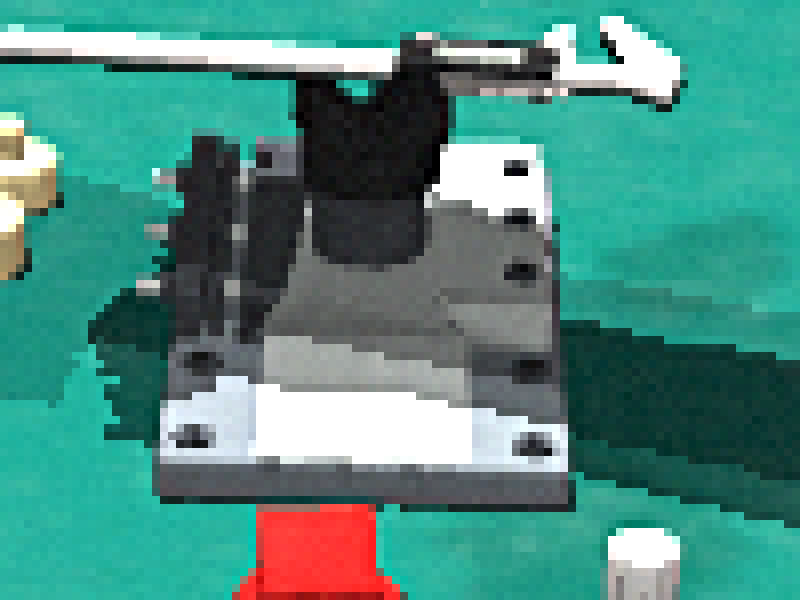

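View pics/fin4.png

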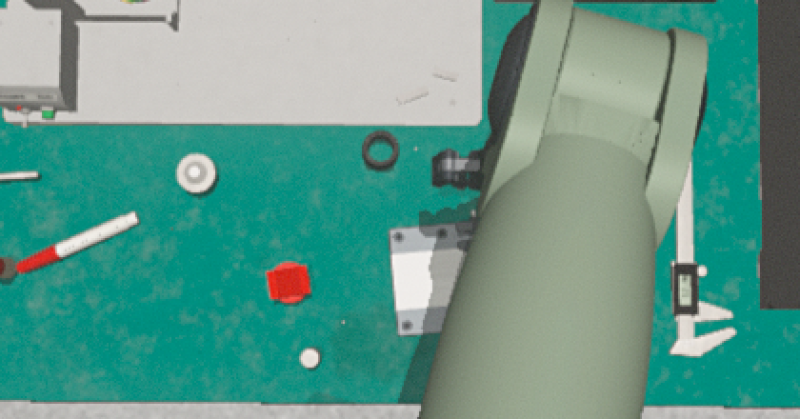

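The enlarged side view shows the V anvil upright, with its flange flat on the collar at about (346,215) and the carrier deep between the rails. The top view shows the bystanders where they were, and the robot isn't touching anything. I'll hand it in.

```bash
python3 -c "
from h import *
sign_off();print(get_state()['clock'])"
```

```text
the job is handed in; nothing more can be done
the job is handed in; nothing more can be done
```

I set up the sample rest and handed the job in at about 44 s of the allowed 64 s. The hand-in gives no verdict.

**Carrier:** I laid it on the run-in with the narrow end towards the rails and slid it in while gripping it until the nose was 25 mm past the mouth. I then released it and pushed it with shut fingers at rising force, the last push 15.5 N. Resistance rose by about 6.7 N/mm, inside the 5 to 9 N/mm expected. It is wedged with the nose about 69 mm past the mouth.

**V anvil:** I picked the black one and lowered it into the bore without catching the rim. It took about 6.5 N of light settling force before I let go.

**Last checks:**
- **Seating:** the side view shows the flange flat on the collar and the anvil upright.
- **Bystanders:** the ones in view in the last pictures were where they started, and I moved neither the red nor the blue look-alike. The arm hid some of them from the top camera.
- **Not checked:** I could not measure the force on the gib directly. That the carrier is tight follows only from the push force, and I did not test it again after the anvil went in.
- **Disagreements:** anvil and carrier positions from the detection networks differed from my own fits by 2 to 3 mm in places, and by 6 to 9 mm in the final side view. The wrist camera was about 1.5 mm off sideways, which I corrected for. The anvil ended about 1 mm lower in the hand than I had calculated.

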